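# Shade the colorimeter and hold its recessed zero button

## Task

Zero the colorimeter in the dark: push the tall aluminium tube (the light shield) fully home over the round stub on top of the meter and let go of it. Then take the stylus from its wooden stand, reach its thin end through the round hole in the meter's top, press the recessed button right down and finish while still gripping the stylus and holding the button down. Leave the other loose things on the bench where they are.

Things in the scene. Friction and masses are not known exactly. Their poses are not given: they have to be found in the camera images.
- meter: white bench colorimeter, fixed, 170 (its x) x 200 (its y) x 55 high; origin at the centre of its underside, x towards the display and keypad (edge away from the robot), y towards the spigot side, z up; the keys and display on top are only painted flat details (sizes in mm)
- spigot_foot (a point): point on the flat top of the meter (55 above the bench) on the axis of the spigot, an upright grey round stub 28 dia, 25 high, with a chamfered top end (22 dia over the last 4); at (-15, +48) from the meter's centre (sizes in mm)
- aperture (a point): centre of the mouth, level with the meter's flat top, of the 15 dia vertical hole, ringed by a flat dark bezel, at (-15, -48) from the meter's centre, 96 from the spigot axis; the black zero button (12 mm dia) lies 18 below the mouth when up (sizes in mm)
- zero_button (a joint): travel of the recessed zero button, m: 0 up, 0.006 fully down; moves straight down; spring 2 N as it starts to move, 5 N fully down; returns up when let go
- sleeve_mid (a point): centre (half-way up, on the axis) of the light shield: loose aluminium tube, 40 outer dia, 32 bore, 60 high, open at both ends and alike both ways up, standing upright on the bench at the start, 42 to 78 g; fully home its lower end rests on the meter's top and this point is 30 above spigot_foot (sizes in mm)
- stylus_grip (a point): centre of the handle of the loose metal stylus that stands upright, tip down, in its stand: handle 16 dia, 80 long; below it a thin steel shaft 6 dia, 40 long; 120 in all, 35 to 65 g; this point is 80 above the tip and 40 above the handle's lower end, 85 above the bench at the start; z runs from tip to handle end (sizes in mm)
- stand: fixed light wooden block 70 x 70 x 45 high with a 9 dia hole, 43 deep, down its centre, holding the stylus; the handle rests on the block; origin at the centre of its underside (sizes in mm)
- dish_a: closed glass petri dish, 90 dia x 17 high, brown seeds inside; sizes in mm; loose, to be left alone; origin at the centre of its underside
- dish_b: closed glass petri dish, 90 dia x 17 high, dark soil inside; sizes in mm; loose, to be left alone; origin at the centre of its underside
- collar: short wide aluminium collar, 62 outer dia, 50 bore, 25 high (not the light shield); sizes in mm; loose, to be left alone; origin at the centre of its underside
- reagent: amber glass bottle, 54 dia x 110 high; sizes in mm; loose, to be left alone; origin at the centre of its underside
- beaker: glass beaker, 66 dia x 70 high; sizes in mm; loose, to be left alone; origin at the centre of its underside
- jar: glass jar with black lid, 60 dia x 75 high; sizes in mm; loose, to be left alone; origin at the centre of its underside
- slidebox: small closed brown slide box, 85 x 60 x 35 high; sizes in mm; loose, to be left alone; origin at the centre of its underside
There are look-alikes about, which are no part of the job. There is more than one size of the part that bears stylus_grip; the job needs the smaller. What is shaped like the part that bears sleeve_mid but orange is not meant.

How it is judged:
On the way, in this order (a step that is already met when the one before it is completed fails the run):
1. the light shield is fully home on the spigot and let go (z of sleeve_mid in the frame of spigot_foot between 0.027 and 0.033 m and horizontal distance between sleeve_mid and spigot_foot below 0.004 m and angle between the z axis of sleeve_mid and the z axis of spigot_foot, either way round below 0.08 rad and contact force between the fingers and sleeve below 0.05 N), for 0.2 s.
2. the gripped stylus, through the hole, holds the zero button down (value of joint zero_button above 0.004 m and contact force between stylus and zero_button above 1.5 N and contact force between the fingers and stylus above 1 N), for 0.5 s.
At the end, for the whole second after the job is handed in: Shield centre 27-33 mm above the meter's top, within 4 mm of the spigot axis and 0.08 rad of upright, untouched by the fingers; button over 4 mm down, pressed by the stylus with over 1.5 N, the stylus gripped (over 1 N) and within 0.4 rad of upright, through the last second (all of step 1 and all of step 2 and angle between stylus_grip's own z axis and vertical below 0.4 rad); the arm keeps its last pose, push and grip.
It fails at once if a loose bystander is moved more than 30 mm (distance of any of dish_a, dish_b, collar, reagent, beaker, jar, slidebox from where it was at the start of the episode above 0.03 m).
It also fails if it takes over 64 s, if anything falls off the work surface, if the arm or the gripper's body presses on something with over 40 N, if the wrist force passes 120 N, or if a joint passes its speed limit or range.

## Robot

A 7-joint arm with a two-finger parallel gripper is mounted at the origin on the work surface. World frame = base frame: x ahead of the robot, y to its left, z up, the work surface at z = 0. Lengths are in m, angles in rad, forces in N, time in s.
With the tool pointing down it reaches from about 0.4 to 0.85 m from the base axis. Payload 4.4 kg.
Tool frame: the origin (TCP) lies on the mounting face of the last link; the fingertips stand 199 mm ahead of it and the grasp point (between the pads) lies 180 mm ahead of it; x points along the fingers, y is the direction in which the jaws open and shut, and the axes are right-handed (so a half turn about x gives the same grasp; the last joint's range is limited). The gripper opens to 94 mm and grips with 3 to 60 N. Pads are 16 mm wide; open, the fingers measure 119 mm over their backs; the gripper's body (75 mm by 177 mm) begins 78 mm behind the grasp point.
Start: joints at [1.24, 0.628, 0.038, 1.517, -0.027, 0.996, -0.02], TCP at [0.17, -0.627, 0.405] pointing down, gripper open.
Joint ranges: [-3.06, 3.06], [-0.37, 2.12], [-1.25, 1.32], [0.18, 2.47], [-1.1, 4.24], [0.23, 1.98], [-2.94, 2.94]. Speed limits (rad/s): [2.57, 2.57, 3.14, 3.14, 3.14, 3.14, 3.14].

## Interface

Orientations are given as a unit quaternion [w, x, y, z].
In Python, from cell import monitor, capture, ticket, silhouettes, landmark_of gives the robot as it stands.
- The arm moves only by the tool send_rows, never from a script. Its argument "moves" is a list of rows, each an object of numbers: "x", "y", "z": the shift along the tool's x, y, z in units of 0.25 m (1.0 is 0.25 m); "rx", "ry", "rz": the turn, a rotation vector about the tool's x, y, z in units of 180 degrees (1.0 is 180 degrees). A call has 1 to 8 rows; each row is the pose to reach, as a shift and turn from the pose commanded when the call began, along the tool's axes at that moment, turning the shorter way round; what a row does not reach only later rows make up. A row lasts 1/12 s, in which the tool goes at most 41.7 mm and 7.16 degrees, less where a joint would pass 70% of its speed; a pose out of reach is approached as far as the arm can. A call with a number of a shift or a turn outside -1 to 1 is refused whole. A call with a gripper value outside its range is refused whole. "jaw" is the closure, from 0 (fully open) to 1 (shut), set as the call begins (left out, the last holds). The fingers move at their own pace and stop on an object; "newtons" is the grip in N (left out, the last holds). Time passes only in rows, so rows that repeat a pose let the fingers close. It gives the time, the measured TCP pose, the force and the opening at its end, in the units of the state.
- monitor.observe(): the state, without advancing time (a new reading comes with each control period).
- capture(name): name is "scene" or "top" or "wrist"; returns a dict with "frame" (420x560x3 uint8, red, green, blue), "fx", "fy", "cx", "cy" (pixels), "extrinsics" (4x4, takes a point from camera to world coordinates). Camera axes: x right, y up, looking along -z (the intrinsics and any distortion apply to the point x, -y, -z); pixel columns grow to the right and rows downward; lengths in m; the calibration is good to about 2 mm. A picture is of the moment at which its call begins. There is no depth.
- ticket.hand_in(): hands the job in, once; it reports no verdict.
Trained networks look in a picture, given as the dict that the camera call returned (one of the last four; its "shot" number tells which), for a name from the list of things; names that differ only in an ending like _2 or _b are one class to them, and where a whole thing is asked for, a point or a joint stands for the part that bears it (a point fixed in the world has none). Each returns a list of dicts, best first, with "score" (0 to 1); they miss things now and then, are a little off and sometimes report something else, mostly with a low value. They report only what shows in the picture. A call takes as long as a camera call. They do not tell look-alikes from the thing itself.
- silhouettes(picture, name): "mask" (420x560 bool, what is visible of it) and "bbox" ([centre column, centre row, width, height] in pixels, round what is visible of it).
- landmark_of(picture, name): "at" ([column, row] in pixels: a listed point, or the origin of a listed thing).
The state is a dict: "clock": time; "joints": joint angles; "joint_velocities": joint speeds; "joint_efforts": joint torques, N m; "position": TCP position; "eef_rot": TCP orientation; "wrist_force": force on the tool from outside, world axes, zero at the start; "ft_torque": the same for the moment, N m; "grip_width": opening from 0.0 (shut) to 1.0 (fully open).
Only numpy, scipy, OpenCV 4.12 (cv2) and the standard library are available. Lean on these libraries where they do the work, as an engineer would, in place of code of your own. Each camera call takes 0.05 s, during which the arm holds its last target.

## Working session

There is one attempt and no reset: what is moved stays moved. The work goes in short steps, Python scripts to look and compute and a tool call to move; the robot and the scene stay as the last step left them, time stands still between calls to the robot, and variables do not carry over. Pictures are saved under pics/ and viewed, and the job is handed in when it is done.

Besides the shell and the picture viewer there is one more tool, called after "Request:" by a JSON object that holds its "method" and its "body". send_rows: Moves the arm, as the interface text tells. Shifts and turns lie within -1 to 1; 1 stands for 0.25 m of shift or 180 degrees of turn. Its arguments: {"type":"object","properties":{"moves":{"type":"array"},"jaw":{"type":"number"},"newtons":{"type":"number"}},"required":["moves"]}

```bash
ls; mkdir -p pics; python3 - <<'E'
from cell import monitor, capture
import cv2,pickle
print(monitor.observe())
for n in("scene","top","wrist"):
    c=capture(n); pickle.dump(c,open(f"{n}0.pkl","wb"))
    print(n,c.keys(),c["fx"],c["fy"],c["cx"],c["cy"],c["extrinsics"])
    cv2.imwrite(f"pics/{n}0.png",c["frame"][:,:,::-1])
E
```

```text
pics
{'clock': 0.0, 'joints': array([ 1.24023359,  0.62933398,  0.03844979,  1.51835881, -0.02702794,
        0.99631462, -0.02001064]), 'joint_velocities': array([-0.00096321, -0.00019531, -0.00148388, -0.00093763, -0.0007968 ,
        0.00056709,  0.00036258]), 'joint_efforts': array([-3.14341614e-04, -5.49734545e+01,  1.14421606e+00, -1.86634433e+01,
       -5.20099676e-02,  2.34257849e-02,  1.32318683e-04]), 'position': array([ 0.17004727, -0.62705609,  0.40376473]), 'eef_rot': array([-0.09265885, -0.70083058, -0.09398783,  0.7010115 ]), 'wrist_force': array([-0.08122802, -0.99193701,  0.71581895]), 'ft_torque': array([ 0.01834687, -0.01815248, -0.01954017]), 'grip_width': 1.0002539667272956}
scene dict_keys(['frame', 'fx', 'fy', 'cx', 'cy', 'extrinsics', 'shot']) 513.3769669760459 513.3769669760459 284.07098310666265 208.18399132513937 [[-0.58208159 -0.43267481  0.68845735  1.4577586 ]
 [ 0.81308466 -0.31869281  0.48716345  0.59331271]
 [ 0.00862305  0.84334299  0.53730647  0.7500192 ]
 [ 0.          0.          0.          1.        ]]
top dict_keys(['frame', 'fx', 'fy', 'cx', 'cy', 'extrinsics', 'shot']) 477.3580940323705 477.3580940323705 271.37783418676645 200.3801014885684 [[ 0.02175806  0.99513241 -0.09611488  0.46904561]
 [-0.99975513  0.02204504  0.00192481 -0.00969798]
 [ 0.0040343   0.09604946  0.99536839  1.42920792]
 [ 0.          0.          0.          1.        ]]
wrist dict_keys(['frame', 'fx', 'fy', 'cx', 'cy', 'extrinsics', 'shot']) 311.62384553472106 311.62384553472106 274.5285916857984 211.501007264933 [[ 0.26145076  0.9320508   0.25084816  0.24264762]
 [-0.96521403  0.25309009  0.06562982 -0.60694389]
 [-0.00231686 -0.25928113  0.96579911  0.38460998]
 [ 0.          0.          0.          1.        ]]
```

View pics/scene0.png

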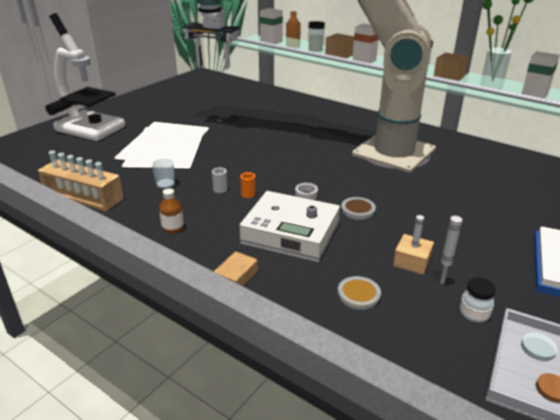

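View pics/top0.png

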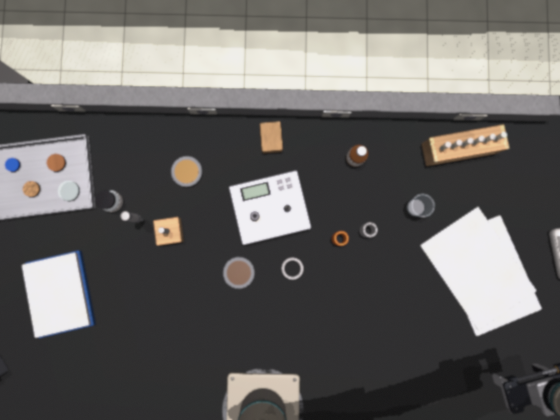

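View pics/wrist0.png

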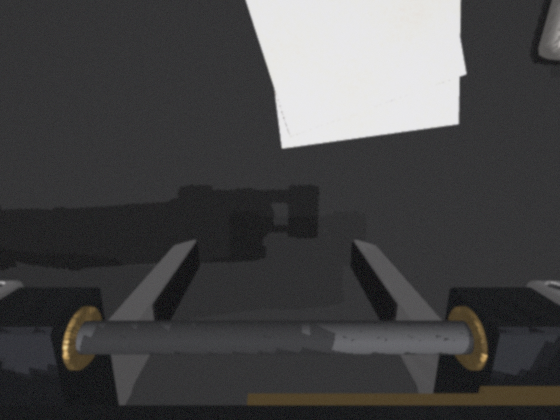

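Top view: up is +x and left is +y. Shield candidates are the aluminium tube at top(369,230), the orange tube (341,239), which is the look-alike, and the short wide collar (292,268). Stylus candidates are the smaller one in the wooden stand at top(165,231) and a bigger one at (130,216). The meter has its stub at (255,216) and its hole at (287,209). I choose the aluminium tube and the stylus in the wooden stand.

```bash
cat > h.py <<'E'
import numpy as np, cv2, pickle
from scipy.spatial.transform import Rotation as R
def K(c): return np.array([[c["fx"],0,c["cx"]],[0,c["fy"],c["cy"]],[0,0,1.]])
def ray(c,p):
    E=np.array(c["extrinsics"]); d=np.array([(p[0]-c["cx"])/c["fx"],-(p[1]-c["cy"])/c["fy"],-1.])
    return E[:3,3],E[:3,:3]@d
def onz(c,p,z):
    o,d=ray(c,p); return o+d*(z-o[2])/d[2]
def proj(c,X):
    E=np.array(c["extrinsics"]); q=E[:3,:3].T@(np.asarray(X)-E[:3,3]); return np.array([c["cx"]+c["fx"]*q[0]/-q[2], c["cy"]-c["fy"]*q[1]/-q[2]])
def tri(obs):
    A=np.zeros((3,3));b=np.zeros(3);
    for c,p in obs:
        o,d=ray(c,p); d=d/np.linalg.norm(d); P=np.eye(3)-np.outer(d,d); A+=P;b+=P@o
    X=np.linalg.solve(A,b); return X,[np.linalg.norm(proj(c,X)-p) for c,p in obs]
def tr(st): return R.from_quat(np.roll(st["eef_rot"],-1))
E
python3 - <<'E'
from cell import *
from h import *
C={n:capture(n) for n in("top","scene")}
H=dict(meter=0,spigot_foot=.055,aperture=.055,sleeve_mid=.03,stylus_grip=.085,stand=0,dish_a=0,dish_b=0,collar=0,reagent=0,beaker=0,jar=0,slidebox=0)
for n,z in H.items():
    for v,c in C.items():
        for d in landmark_of(c,n)[:3]: print(n,v,round(d["score"],2),np.round(d["at"],1),np.round(onz(c,d["at"],z),4))
c=C["top"];f=c["frame"]
a=cv2.resize(f[150:290,90:410],None,fx=2.5,fy=2.5,interpolation=cv2.INTER_CUBIC)
cv2.imwrite("pics/topc.png",a[:,:,::-1])
f=C["scene"]["frame"];a=cv2.resize(f[150:310,190:480],None,fx=2.7,fy=2.7,interpolation=cv2.INTER_CUBIC)
cv2.imwrite("pics/scc.png",a[:,:,::-1])
E
```

```text
meter top 0.6 [269.3 208.2] [ 0.5833 -0.0067  0.    ]
meter scene 0.6 [290.9 233.6] [ 0.5836 -0.0034  0.    ]
meter scene 0.35 [237.3 276.3] [ 0.7908 -0.0055  0.    ]
spigot_foot top 0.82 [254.8 214.6] [0.5595 0.0345 0.055 ]
spigot_foot scene 0.96 [310.2 215.7] [0.5571 0.0351 0.055 ]
spigot_foot scene 0.55 [411.6 259.3] [0.571  0.3088 0.055 ]
spigot_foot scene 0.2 [475.2 311.8] [0.6507 0.4748 0.055 ]
aperture top 0.84 [284.7 210.6] [ 0.573  -0.0514  0.055 ]
sleeve_mid top 0.47 [368.4 229. ] [ 0.5262 -0.2985  0.03  ]
sleeve_mid scene 0.77 [248.5 186. ] [ 0.5003 -0.2068  0.03  ]
sleeve_mid scene 0.53 [223.3 178.9] [ 0.5115 -0.2903  0.03  ]
sleeve_mid scene 0.43 [236.7 275.9] [0.8172 0.0165 0.03  ]
stylus_grip top 0.53 [129.5 219.8] [0.5351 0.3857 0.085 ]
stylus_grip top 0.39 [163.1 225.8] [0.5203 0.2905 0.085 ]
stylus_grip scene 0.82 [451.1 241.5] [0.4987 0.3654 0.085 ]
stylus_grip scene 0.7 [416.5 233.1] [0.5138 0.2909 0.085 ]
stand top 0.8 [171.4 232.5] [0.5041 0.2839 0.    ]
stand top 0.32 [255.  215.4] [0.5607 0.0356 0.    ]
stand top 0.22 [185.4 173.7] [0.6823 0.2491 0.    ]
stand
[... 506 characters left out ...]
1 212. ] [0.3972 0.0807 0.    ]
dish_b scene 0.84 [355.4 297.6] [0.6957 0.2434 0.    ]
collar top 0.45 [293.9 267.5] [ 0.4084 -0.0837  0.    ]
reagent top 0.71 [352.4 159.5] [ 0.7371 -0.2556  0.    ]
reagent scene 0.85 [173.7 228.4] [ 0.7419 -0.2577  0.    ]
beaker top 0.58 [411.8 208.2] [ 0.5928 -0.4351  0.    ]
beaker top 0.58 [184.6 170.8] [0.6911 0.2518 0.    ]
beaker scene 0.74 [164.7 183.4] [ 0.5943 -0.447   0.    ]
beaker scene 0.45 [415.5 230. ] [0.3818 0.2446 0.    ]
jar top 0.61 [113.5 204.9] [0.5829 0.4609 0.    ]
jar scene 0.68 [476.5 312.2] [0.5864 0.468  0.    ]
slidebox top 0.85 [271.3 138.7] [ 0.7957 -0.0081  0.    ]
slidebox scene 0.91 [237.1 274.1] [ 0.7852 -0.0108  0.    ]
```

View pics/topc.png

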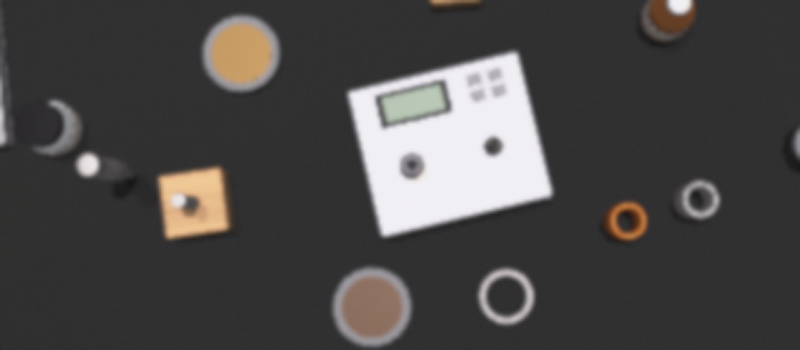

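View pics/scc.png

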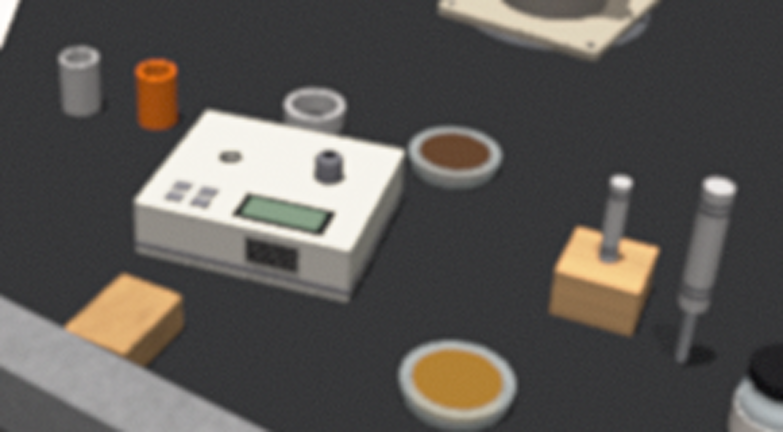

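```bash
cat >> h.py <<'E'
def plan(st,target,Rt=None,cmd=None):
    """shift (units) and rotvec (units) from current measured pose"""
    p=st["position"]; r=tr(st)
    s=r.inv().apply(np.array(target)-p)/0.25
    rv=(r.inv()*Rt).as_rotvec()/np.pi if Rt is not None else np.zeros(3)
    return np.round(s,4),np.round(rv,4)
E
python3 - <<'E'
from cell import *
from h import *
st=monitor.observe(); r=tr(st); print(st["clock"]);print(r.as_matrix().round(3))
c=pickle.load(open("wrist0.pkl","rb"));E=c["extrinsics"]
print("cam in tool",r.inv().apply(E[:3,3]-st["position"]).round(4)); print((r.inv().as_matrix()@E[:3,:3]).round(3))
T=pickle.load(open("top0.pkl","rb"));S=pickle.load(open("scene0.pkl","rb"))
print(tri([(T,[368.4,229]),(S,[219.5,180])]))
print(tri([(T,[163.1,225.8]),(S,[416.5,233.1])]))
print("bigtop",tri([(T,[125,216]),(S,[456,219])]))
Rt=R.from_matrix(np.array([[0,1,0],[0,0,-1],[-1,0,0]])) 
Rt2=R.from_matrix(np.array([[0,-1,0],[0,0,1],[-1,0,0]]))
for q in(Rt,Rt2): print(np.linalg.det(q.as_matrix()),plan(st,[.45,-.3,.40],q))
E
```

```text
1.55
[[ 0.     0.262 -0.965]
 [-0.    -0.965 -0.262]
 [-1.     0.    -0.   ]]
cam in tool [ 0.0201 -0.0007 -0.0753]
[[ 0.002  0.259 -0.966]
 [ 1.    -0.     0.002]
 [ 0.    -0.966 -0.259]]
(array([ 0.52468424, -0.29627697,  0.03077624]), [np.float64(0.8549835914585457), np.float64(0.8795046827272526)])
(array([0.51956852, 0.29119232, 0.0883459 ]), [np.float64(0.54720396926021), np.float64(0.6900383612901884)])
bigtop (array([0.54034472, 0.37397006, 0.17013298]), [np.float64(0.3725076591651899), np.float64(0.4848749967457656)])
1.0 (array([ 0.0187, -0.9708, -1.4231]), array([-0.4157, -0.    , -0.    ]))
1.0 (array([ 0.0187, -0.9708, -1.4231]), array([ 0.5843, -0.    ,  0.    ]))
```

```bash
cat >> h.py <<'E'
RT=R.from_matrix(np.array([[0,1,0],[0,0,-1],[-1,0,0]]))
E
python3 - <<'E'
from cell import *
from h import *
st=monitor.observe()
print(plan(st,[.525,-.296,.38],RT))
print(plan(st,[.3475,-.462,.38],R.from_rotvec([0,0,0])))
E
```

```text
(array([ 0.0987, -0.9077, -1.7169]), array([-0.4157, -0.    , -0.    ]))
(array([ 0.0987, -0.4527, -0.8578]), array([-0.6621, -0.0882,  0.6621]))
```

Request:
{"method": "send_rows", "body": {"moves": [{"x": 0.1, "y": -0.45, "z": -0.86, "rx": -0.21}, {"x": 0.1, "y": -0.45, "z": -0.86, "rx": -0.21}, {"x": 0.1, "y": -0.45, "z": -0.86, "rx": -0.21}, {"x": 0.1, "y": -0.45, "z": -0.86, "rx": -0.21}, {"x": 0.1, "y": -0.45, "z": -0.86, "rx": -0.21}, {"x": 0.1, "y": -0.45, "z": -0.86, "rx": -0.21}, {"x": 0.1, "y": -0.45, "z": -0.86, "rx": -0.21}, {"x": 0.1, "y": -0.45, "z": -0.86, "rx": -0.21}], "jaw": 0}}

```text
invalid input
```

```bash
python3 - <<'E'
from cell import *
from h import *
st=monitor.observe()
print(st["clock"],st["position"],st["joints"].round(2),plan(st,[.525,-.296,.38],RT))
E
```

```text
1.55 [ 0.17013615 -0.62735329  0.40467844] [ 1.24  0.63  0.04  1.52 -0.03  1.   -0.02] (array([ 0.0987, -0.9077, -1.7169]), array([-0.4157, -0.    , -0.    ]))
```

Request:
{"method": "send_rows", "body": {"moves": [{"x": 0.1, "y": -0.45, "z": -0.86, "rx": -0.21, "ry": 0, "rz": 0}, {"x": 0.1, "y": -0.45, "z": -0.86, "rx": -0.21, "ry": 0, "rz": 0}, {"x": 0.1, "y": -0.45, "z": -0.86, "rx": -0.21, "ry": 0, "rz": 0}, {"x": 0.1, "y": -0.45, "z": -0.86, "rx": -0.21, "ry": 0, "rz": 0}, {"x": 0.1, "y": -0.45, "z": -0.86, "rx": -0.21, "ry": 0, "rz": 0}, {"x": 0.1, "y": -0.45, "z": -0.86, "rx": -0.21, "ry": 0, "rz": 0}, {"x": 0.1, "y": -0.45, "z": -0.86, "rx": -0.21, "ry": 0, "rz": 0}, {"x": 0.1, "y": -0.45, "z": -0.86, "rx": -0.21, "ry": 0, "rz": 0}]}}

```text
clock: 2.22
position: [0.3502, -0.4607, 0.3797]
eef_rot: [0.317, 0.632, 0.317, -0.632]
wrist_force: [-0.2, -0.4, -0.0]
grip_width: 0.997
```

```bash
python3 - <<'E'
from cell import *
from h import *
st=monitor.observe()
print(st["clock"],st["position"],st["joints"].round(2),plan(st,[.525,-.296,.38],RT))
E
```

```text
2.2167 [ 0.35024137 -0.46073295  0.37972259] [ 0.97  0.56 -0.15  1.75  0.1   0.85  0.13] (array([-1.000e-04,  1.658e-01, -9.462e-01]), array([-2.042e-01, -3.000e-04, -1.000e-04]))
```

Request:
{"method": "send_rows", "body": {"moves": [{"x": 0, "y": 0.166, "z": -0.946, "rx": -0.204, "ry": 0, "rz": 0}, {"x": 0, "y": 0.166, "z": -0.946, "rx": -0.204, "ry": 0, "rz": 0}, {"x": 0, "y": 0.166, "z": -0.946, "rx": -0.204, "ry": 0, "rz": 0}, {"x": 0, "y": 0.166, "z": -0.946, "rx": -0.204, "ry": 0, "rz": 0}, {"x": 0, "y": 0.166, "z": -0.946, "rx": -0.204, "ry": 0, "rz": 0}, {"x": 0, "y": 0.166, "z": -0.946, "rx": -0.204, "ry": 0, "rz": 0}, {"x": 0, "y": 0.166, "z": -0.946, "rx": -0.204, "ry": 0, "rz": 0}, {"x": 0, "y": 0.166, "z": -0.946, "rx": -0.204, "ry": 0, "rz": 0}]}}

```text
clock: 2.88
position: [0.5244, -0.2986, 0.3797]
eef_rot: [-0.499, -0.501, -0.499, 0.501]
wrist_force: [-0.5, -1.0, 0.4]
grip_width: 1.003
```

```bash
python3 - <<'E'
from cell import *
from h import *
st=monitor.observe()
print(st["clock"],st["position"],st["joints"].round(2),plan(st,[.525,-.296,.38],RT))
c=capture("wrist"); pickle.dump((c,st),open("w1.pkl","wb")); cv2.imwrite("pics/w1.png",c["frame"][:,:,::-1])
for d in landmark_of(c,"sleeve_mid"): print(d,onz(c,d["at"],.03))
for d in silhouettes(c,"sleeve_mid"): print(d["score"],d["bbox"])
E
```

```text
2.8833 [ 0.52439175 -0.29859854  0.37967074] [ 0.67  0.6  -0.32  1.67  0.23  0.9   0.26] (array([-0.0013,  0.0024, -0.0104]), array([-0.0014,  0.0001, -0.0001]))
{'at': [250.2, 119.3], 'score': 0.88} [ 0.50000425 -0.21432162  0.03      ]
{'at': [274.8, 200.0], 'score': 0.77} [ 0.52463569 -0.29857196  0.03      ]
0.84 [245.2, 119.0, 47.2, 41.1]
0.71 [275.2, 199.3, 41.5, 45.5]
```

View pics/w1.png

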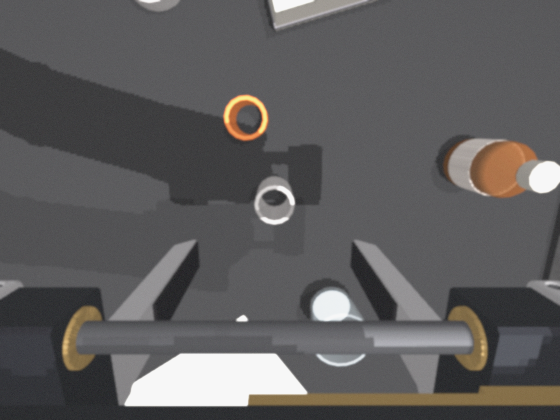

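```bash
python3 - <<'E'
from h import *
c,st=pickle.load(open("w1.pkl","rb")); f=c["frame"]
cv2.imwrite("pics/w1c.png",cv2.resize(f[160:240,225:325],None,fx=8,fy=7.5,interpolation=cv2.INTER_CUBIC)[:,:,::-1])
g=cv2.cvtColor(f,cv2.COLOR_RGB2GRAY); m=(g>150).astype(np.uint8); m[:,:225]=0;m[:,325:]=0;m[:160]=0;m[240:]=0
k,_=cv2.findContours(m,cv2.RETR_EXTERNAL,cv2.CHAIN_APPROX_NONE)
k=max(k,key=len); e=cv2.fitEllipse(k); print(e, onz(c,e[0],.06), cv2.boundingRect(k), 'expect dia',311.6*.04/.3)
E
```

```text
((274.2486572265625, 203.73629760742188), (38.49488830566406, 40.41411590576172), 19.607805252075195) [ 0.52407045 -0.29549191  0.06      ] (254, 184, 41, 41) expect dia 41.54666666666667
```

View pics/w1c.png

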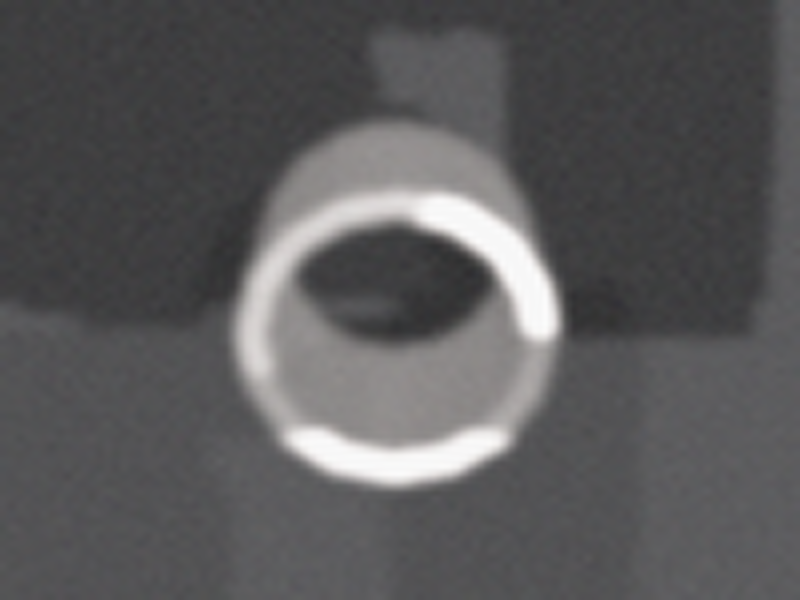

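The wrist picture shows the aluminium tube at (275,200) between the fingers and the orange one at (246,118), clear of them. The rim ellipse puts the axis at (0.5245, -0.2963).

Request:
{"method": "send_rows", "body": {"moves": [{"x": 0.1, "y": 0, "z": -0.009, "rx": -0.001, "ry": 0, "rz": 0}, {"x": 0.2, "y": 0, "z": -0.009, "rx": -0.001, "ry": 0, "rz": 0}, {"x": 0.3, "y": 0, "z": -0.009, "rx": -0.001, "ry": 0, "rz": 0}, {"x": 0.4, "y": 0, "z": -0.009, "rx": -0.001, "ry": 0, "rz": 0}, {"x": 0.5, "y": 0, "z": -0.009, "rx": -0.001, "ry": 0, "rz": 0}, {"x": 0.58, "y": 0, "z": -0.009, "rx": -0.001, "ry": 0, "rz": 0}, {"x": 0.632, "y": 0, "z": -0.009, "rx": -0.001, "ry": 0, "rz": 0}, {"x": 0.632, "y": 0, "z": -0.009, "rx": -0.001, "ry": 0, "rz": 0}]}}

```text
clock: 3.7
position: [0.5217, -0.2977, 0.2191]
eef_rot: [-0.497, -0.5, -0.5, 0.502]
wrist_force: [0.5, -0.3, -0.2]
grip_width: 1.002
```

```bash
python3 - <<'E'
from cell import *
from h import *
st=monitor.observe()
print(st["clock"],st["position"],plan(st,[.5245,-.2963,.222],RT))
c=capture("wrist"); cv2.imwrite("pics/w2.png",c["frame"][:,:,::-1])
E
```

```text
3.7 [ 0.5217124  -0.29768362  0.21912538] (array([-0.0115,  0.0111, -0.0056]), array([-0.0016, -0.0004,  0.0016]))
```

View pics/w2.png

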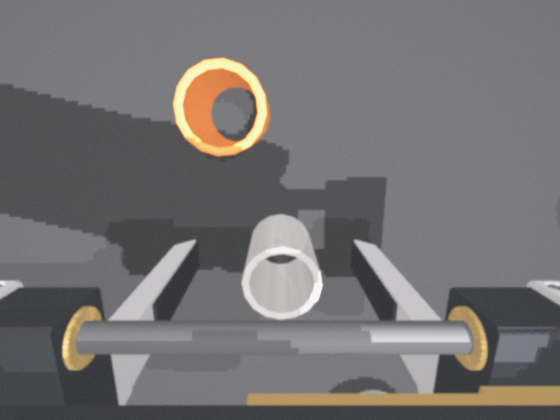

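```bash
python3 - <<'E'
from cell import *
from h import *
c=capture("wrist");st=monitor.observe()
print(st["position"], onz(c,[282.5,279],.06), plan(st,[.5245,-.2963,.222],RT))
E
```

```text
[ 0.52338612 -0.29748655  0.22196914] [ 0.52605893 -0.29459175  0.06      ] (array([-0.0001,  0.0044, -0.0048]), array([-0.0012,  0.0002,  0.0001]))
```

Request:
{"method": "send_rows", "body": {"moves": [{"x": 0, "y": 0.005, "z": -0.006, "rx": -0.001, "ry": 0, "rz": 0}, {"x": 0, "y": 0.005, "z": -0.006, "rx": -0.001, "ry": 0, "rz": 0}, {"x": 0, "y": 0.005, "z": -0.006, "rx": -0.001, "ry": 0, "rz": 0}]}}

```text
clock: 4.05
position: [0.5256, -0.2951, 0.223]
eef_rot: [0.501, 0.5, 0.499, -0.499]
wrist_force: [0.1, 0.6, -0.0]
grip_width: 1.001
```

Request:
{"method": "send_rows", "body": {"moves": [{"x": 0, "y": 0, "z": 0, "rx": 0, "ry": 0, "rz": 0}, {"x": 0, "y": 0, "z": 0, "rx": 0, "ry": 0, "rz": 0}, {"x": 0, "y": 0, "z": 0, "rx": 0, "ry": 0, "rz": 0}, {"x": 0, "y": 0, "z": 0, "rx": 0, "ry": 0, "rz": 0}, {"x": 0, "y": 0, "z": 0, "rx": 0, "ry": 0, "rz": 0}, {"x": 0, "y": 0, "z": 0, "rx": 0, "ry": 0, "rz": 0}, {"x": 0, "y": 0, "z": 0, "rx": 0, "ry": 0, "rz": 0}, {"x": 0, "y": 0, "z": 0, "rx": 0, "ry": 0, "rz": 0}], "jaw": 1, "newtons": 15}}

```text
clock: 4.72
position: [0.525, -0.2949, 0.2216]
eef_rot: [0.5, 0.5, 0.5, -0.5]
wrist_force: [-0.1, -1.0, -0.5]
grip_width: 0.466
```

```bash
python3 - <<'E'
from cell import *
from h import *
c=capture("wrist");st=monitor.observe()
print(st)
cv2.imwrite("pics/w3.png",c["frame"][:,:,::-1])
E
```

```text
{'clock': 4.7667, 'joints': array([ 0.61377868,  0.81326705, -0.24018353,  1.78541818,  0.32019592,
        0.58134458,  0.17754394]), 'joint_velocities': array([ 1.50826136e-03,  9.32623803e-05, -2.99980960e-03, -2.10080582e-03,
       -1.11709368e-03,  7.24174334e-03,  5.09846817e-05]), 'joint_efforts': array([-1.73786916e-01, -5.59508586e+01, -3.10164839e+00, -1.19006833e+01,
       -3.65477905e-02, -1.45530514e-01, -4.05748855e-03]), 'position': array([ 0.52497151, -0.29493882,  0.22164223]), 'eef_rot': array([ 0.50015316,  0.49975317,  0.50028221, -0.49981126]), 'wrist_force': array([0.28492134, 0.09413284, 0.44470145]), 'ft_torque': array([-0.01359711, -0.22360339, -0.00572342]), 'grip_width': 0.4273578277708044}
```

View pics/w3.png

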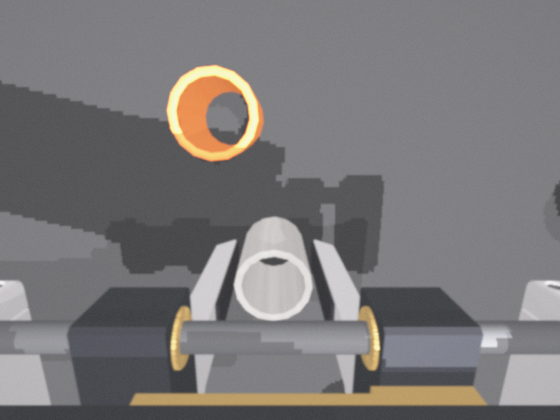

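Request:
{"method": "send_rows", "body": {"moves": [{"x": 0, "y": 0, "z": 0, "rx": 0, "ry": 0, "rz": 0}, {"x": -0.03, "y": 0, "z": 0, "rx": 0, "ry": 0, "rz": 0}, {"x": -0.1, "y": 0, "z": 0, "rx": 0, "ry": 0, "rz": 0}, {"x": -0.2, "y": 0, "z": 0, "rx": 0, "ry": 0, "rz": 0}, {"x": -0.3, "y": 0, "z": 0, "rx": 0, "ry": 0, "rz": 0}, {"x": -0.4, "y": 0, "z": 0, "rx": 0, "ry": 0, "rz": 0}, {"x": -0.5, "y": 0, "z": 0, "rx": 0, "ry": 0, "rz": 0}, {"x": -0.55, "y": 0, "z": 0, "rx": 0, "ry": 0, "rz": 0}]}}

```text
clock: 5.43
position: [0.5256, -0.2951, 0.3629]
eef_rot: [0.502, 0.5, 0.499, -0.499]
wrist_force: [0.4, -0.5, -0.9]
grip_width: 0.427
```

Request:
{"method": "send_rows", "body": {"moves": [{"x": 0, "y": 0.02, "z": -0.1, "rx": 0, "ry": 0, "rz": 0}, {"x": 0, "y": 0.04, "z": -0.22, "rx": 0, "ry": 0, "rz": 0}, {"x": 0, "y": 0.06, "z": -0.35, "rx": 0, "ry": 0, "rz": 0}, {"x": 0, "y": 0.08, "z": -0.5, "rx": 0, "ry": 0, "rz": 0}, {"x": 0, "y": 0.1, "z": -0.65, "rx": 0, "ry": 0, "rz": 0}, {"x": 0, "y": 0.12, "z": -0.8, "rx": 0, "ry": 0, "rz": 0}, {"x": 0, "y": 0.13, "z": -0.92, "rx": 0, "ry": 0, "rz": 0}, {"x": 0, "y": 0.13, "z": -1, "rx": 0, "ry": 0, "rz": 0}]}}

```text
clock: 6.1
position: [0.5575, -0.0407, 0.3599]
eef_rot: [0.501, 0.5, 0.502, -0.498]
wrist_force: [0.3, 0.3, -0.6]
grip_width: 0.43
```

Request:
{"method": "send_rows", "body": {"moves": [{"x": 0, "y": 0, "z": 0, "rx": 0, "ry": 0, "rz": 0}, {"x": 0, "y": 0, "z": 0, "rx": 0, "ry": 0, "rz": 0}, {"x": 0, "y": 0, "z": 0, "rx": 0, "ry": 0, "rz": 0}, {"x": 0, "y": 0, "z": 0, "rx": 0, "ry": 0, "rz": 0}]}}

```text
clock: 6.43
position: [0.5572, -0.0467, 0.3593]
eef_rot: [-0.5, -0.5, -0.499, 0.501]
wrist_force: [0.5, -0.1, -1.4]
grip_width: 0.427
```

```bash
python3 - <<'E'
from cell import *
from h import *
c=capture("wrist");st=monitor.observe()
print(st["position"],st["eef_rot"],st["grip_width"],st["wrist_force"])
pickle.dump((c,st),open("w4.pkl","wb"))
cv2.imwrite("pics/w4.png",c["frame"][:,:,::-1])
for n in("spigot_foot","aperture"):
  for d in landmark_of(c,n): print(n,d,onz(c,d["at"],.055))
E
```

```text
[ 0.55721213 -0.04668779  0.35922541] [-0.49972005 -0.50022615 -0.49932907  0.50072362] 0.4218121582172029 [-0.79954854 -0.67351598  0.4420732 ]
spigot_foot {'at': [498.8, 161.6], 'score': 0.69} [ 0.76066521 -0.00112372  0.055     ]
spigot_foot {'at': [274.5, 121.4], 'score': 0.63} [0.55714538 0.03432974 0.055     ]
aperture {'at': [297.5, 219.5], 'score': 0.72} [ 0.57889759 -0.05557831  0.055     ]
aperture {'at': [499.4, 162.7], 'score': 0.42} [ 0.76139385 -0.00211726  0.055     ]
```

View pics/w4.png

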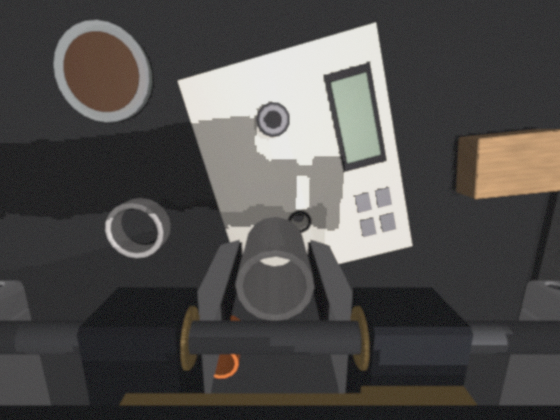

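```bash
python3 - <<'E'
from h import *
c,st=pickle.load(open("w4.pkl","rb")); f=c["frame"]
cv2.imwrite("pics/w4c.png",cv2.resize(f[90:250,240:340],None,fx=5,fy=3.75,interpolation=cv2.INTER_CUBIC)[:,:,::-1])
cv2.imwrite("pics/w4s.png",cv2.resize(f[92:152,235:315],None,fx=10,fy=10,interpolation=cv2.INTER_CUBIC)[:,:,::-1])
E
```

```text
(no output)
```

View pics/w4s.png

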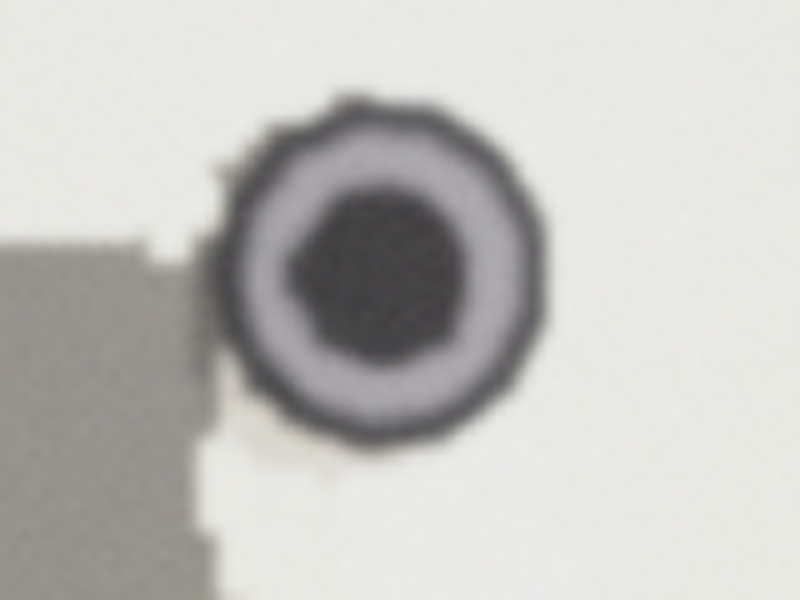

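View pics/w4c.png

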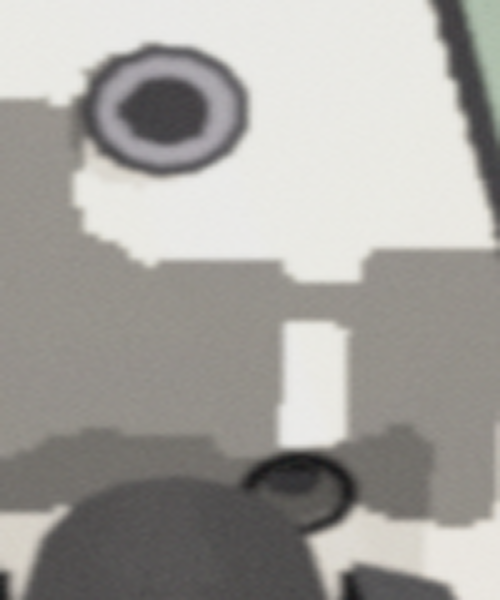

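```bash
python3 - <<'E'
from h import *
c,st=pickle.load(open("w4.pkl","rb"))
s=onz(c,[272.9,119],.079);a=onz(c,[299.3,221],.055); print(s,a,np.linalg.norm((s-a)[:2]))
d=(s-a)[:2]; print(np.degrees(np.arctan2(d[1],d[0])))
# sleeve in hand: rim centre at top z = TCPz-.18+.018
print(onz(c,[274.8,281],st["position"][2]-.162), st["position"])
E
```

```text
[0.555868   0.03573697 0.079     ] [ 0.58064167 -0.05707488  0.055     ] 0.09606130789352564
104.9451579142841
[ 0.55716691 -0.04567883  0.19722541] [ 0.55721213 -0.04668779  0.35922541]
```

Stub at (0.5559, 0.0357) and hole at (0.5806, -0.0571) are 96.06 mm apart, against 96 nominal.

Request:
{"method": "send_rows", "body": {"moves": [{"x": 0, "y": -0.005, "z": -0.08, "rx": 0, "ry": 0, "rz": 0}, {"x": 0, "y": -0.005, "z": -0.16, "rx": 0, "ry": 0, "rz": 0}, {"x": 0, "y": -0.005, "z": -0.24, "rx": 0, "ry": 0, "rz": 0}, {"x": 0, "y": -0.005, "z": -0.3, "rx": 0, "ry": 0, "rz": 0}, {"x": 0, "y": -0.005, "z": -0.328, "rx": 0, "ry": 0, "rz": 0}, {"x": 0, "y": -0.005, "z": -0.328, "rx": 0, "ry": 0, "rz": 0}, {"x": 0, "y": -0.005, "z": -0.328, "rx": 0, "ry": 0, "rz": 0}, {"x": 0, "y": -0.005, "z": -0.328, "rx": 0, "ry": 0, "rz": 0}]}}

```text
clock: 7.25
position: [0.556, 0.0355, 0.3591]
eef_rot: [-0.5, -0.5, -0.499, 0.501]
wrist_force: [0.4, 0.5, -1.1]
grip_width: 0.427
```

```bash
python3 - <<'E'
from cell import *
from h import *
c=capture("wrist");t=capture("scene");st=monitor.observe()
print(st["position"],st["eef_rot"],plan(st,[.5559,.0352,.299],RT))
cv2.imwrite("pics/w5.png",c["frame"][:,:,::-1])
cv2.imwrite("pics/s5.png",cv2.resize(t["frame"][130:270,220:400],None,fx=4,fy=4)[:,:,::-1])
E
```

```text
[0.55605062 0.03558133 0.35909442] [-0.49984257 -0.50006142 -0.49951914  0.50057627] (array([ 0.2404, -0.0006,  0.0013]), array([-0.0004,  0.0003,  0.0001]))
```

View pics/w5.png

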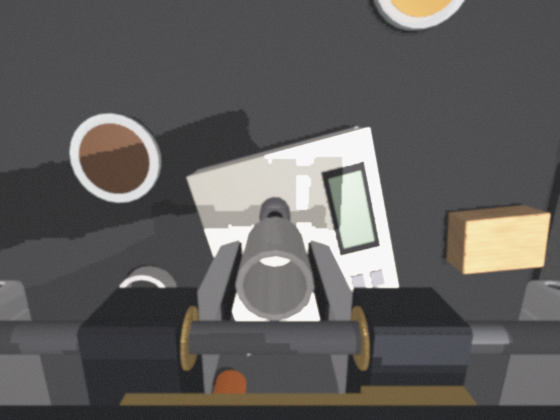

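View pics/s5.png

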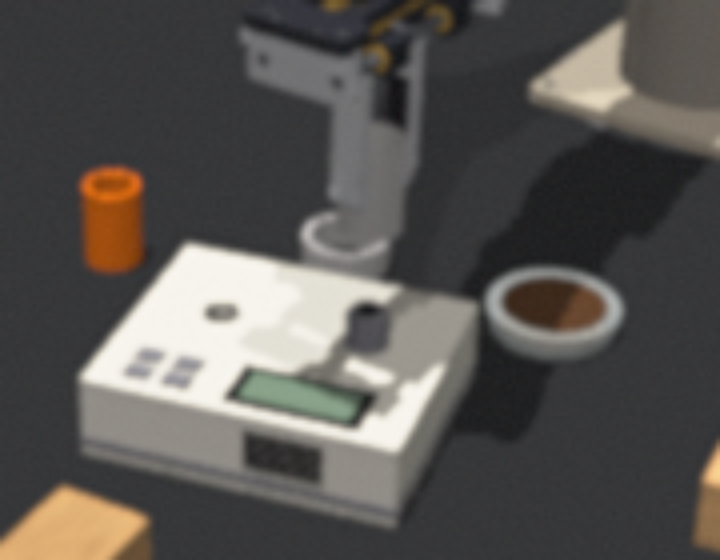

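Request:
{"method": "send_rows", "body": {"moves": [{"x": 0.06, "y": -0.001, "z": 0.001, "rx": 0, "ry": 0, "rz": 0}, {"x": 0.12, "y": -0.001, "z": 0.001, "rx": 0, "ry": 0, "rz": 0}, {"x": 0.17, "y": -0.001, "z": 0.001, "rx": 0, "ry": 0, "rz": 0}, {"x": 0.2, "y": -0.001, "z": 0.001, "rx": 0, "ry": 0, "rz": 0}, {"x": 0.22, "y": -0.001, "z": 0.001, "rx": 0, "ry": 0, "rz": 0}, {"x": 0.24, "y": -0.001, "z": 0.001, "rx": 0, "ry": 0, "rz": 0}, {"x": 0.25, "y": -0.001, "z": 0.001, "rx": 0, "ry": 0, "rz": 0}, {"x": 0.25, "y": -0.001, "z": 0.001, "rx": 0, "ry": 0, "rz": 0}]}}

```text
clock: 8.02
position: [0.5558, 0.0367, 0.2965]
eef_rot: [0.5, 0.5, 0.5, -0.5]
wrist_force: [-0.5, -0.6, -2.0]
grip_width: 0.422
```

Request:
{"method": "send_rows", "body": {"moves": [{"x": 0.01, "y": 0, "z": 0, "rx": 0, "ry": 0, "rz": 0}, {"x": 0.02, "y": 0, "z": 0, "rx": 0, "ry": 0, "rz": 0}, {"x": 0.02, "y": 0, "z": 0, "rx": 0, "ry": 0, "rz": 0}, {"x": 0.02, "y": 0, "z": 0, "rx": 0, "ry": 0, "rz": 0}]}}

```text
clock: 8.35
position: [0.5558, 0.0368, 0.2918]
eef_rot: [0.5, 0.5, 0.5, -0.5]
wrist_force: [0.7, 0.3, 0.1]
grip_width: 0.426
```

```bash
python3 - <<'E'
from cell import *
from h import *
t=capture("scene");st=monitor.observe()
print(st["position"],st["eef_rot"],st["wrist_force"],st["grip_width"])
cv2.imwrite("pics/s6.png",cv2.resize(t["frame"][130:270,220:400],None,fx=4,fy=4)[:,:,::-1])
E
```

```text
[0.55579018 0.03685909 0.29184157] [ 0.50031623  0.49984451  0.50016002 -0.49967899] [0.90168019 0.11378041 0.23583492] 0.4297257715963758
```

View pics/s6.png

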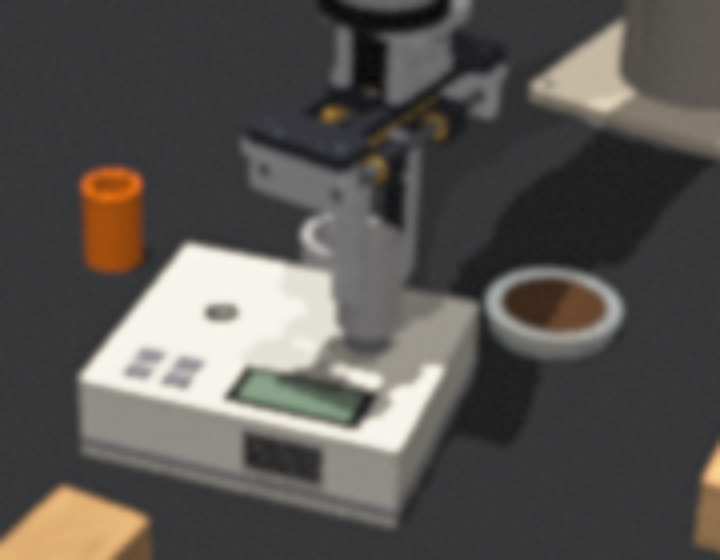

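Request:
{"method": "send_rows", "body": {"moves": [{"x": 0.01, "y": 0, "z": 0.003, "rx": 0, "ry": 0, "rz": 0}, {"x": 0.02, "y": 0, "z": 0.003, "rx": 0, "ry": 0, "rz": 0}, {"x": 0.03, "y": 0, "z": 0.003, "rx": 0, "ry": 0, "rz": 0}, {"x": 0.04, "y": 0, "z": 0.003, "rx": 0, "ry": 0, "rz": 0}, {"x": 0.05, "y": 0, "z": 0.003, "rx": 0, "ry": 0, "rz": 0}, {"x": 0.056, "y": 0, "z": 0.003, "rx": 0, "ry": 0, "rz": 0}, {"x": 0.06, "y": 0, "z": 0.003, "rx": 0, "ry": 0, "rz": 0}, {"x": 0.062, "y": 0, "z": 0.003, "rx": 0, "ry": 0, "rz": 0}]}}

```text
clock: 9.07
position: [0.5556, 0.0361, 0.2766]
eef_rot: [0.5, 0.5, 0.5, -0.5]
wrist_force: [-2.3, -0.4, 8.2]
grip_width: 0.428
```

The upward force rose to 8 N at exactly the expected home height, so I release.

Request:
{"method": "send_rows", "body": {"moves": [{"x": 0, "y": 0, "z": 0, "rx": 0, "ry": 0, "rz": 0}, {"x": 0, "y": 0, "z": 0, "rx": 0, "ry": 0, "rz": 0}, {"x": 0, "y": 0, "z": 0, "rx": 0, "ry": 0, "rz": 0}, {"x": 0, "y": 0, "z": 0, "rx": 0, "ry": 0, "rz": 0}, {"x": 0, "y": 0, "z": 0, "rx": 0, "ry": 0, "rz": 0}, {"x": 0, "y": 0, "z": 0, "rx": 0, "ry": 0, "rz": 0}, {"x": 0, "y": 0, "z": 0, "rx": 0, "ry": 0, "rz": 0}, {"x": 0, "y": 0, "z": 0, "rx": 0, "ry": 0, "rz": 0}], "jaw": 0.2}}

```text
clock: 9.73
position: [0.5558, 0.0361, 0.2762]
eef_rot: [0.5, 0.5, 0.5, -0.5]
wrist_force: [-0.4, 0.9, 0.1]
grip_width: 0.8
```

Request:
{"method": "send_rows", "body": {"moves": [{"x": -0.05, "y": 0, "z": 0, "rx": 0, "ry": 0, "rz": 0}, {"x": -0.15, "y": 0, "z": 0, "rx": 0, "ry": 0, "rz": 0}, {"x": -0.25, "y": 0, "z": 0, "rx": 0, "ry": 0, "rz": 0}, {"x": -0.35, "y": 0, "z": 0, "rx": 0, "ry": 0, "rz": 0}, {"x": -0.45, "y": 0, "z": 0, "rx": 0, "ry": 0, "rz": 0}, {"x": -0.5, "y": 0, "z": 0, "rx": 0, "ry": 0, "rz": 0}, {"x": -0.5, "y": 0, "z": 0, "rx": 0, "ry": 0, "rz": 0}, {"x": -0.5, "y": 0, "z": 0, "rx": 0, "ry": 0, "rz": 0}]}}

```text
clock: 10.4
position: [0.5557, 0.036, 0.4015]
eef_rot: [0.5, 0.5, 0.5, -0.5]
wrist_force: [-0.6, 0.5, 0.0]
grip_width: 0.804
```

```bash
python3 - <<'E'
from cell import *
from h import *
t=capture("scene");st=monitor.observe();c=capture("wrist")
print(st["clock"],st["position"],st["eef_rot"],st["wrist_force"],st["grip_width"])
cv2.imwrite("pics/s7.png",cv2.resize(t["frame"][130:270,220:400],None,fx=4,fy=4)[:,:,::-1])
cv2.imwrite("pics/w7.png",c["frame"][:,:,::-1]);pickle.dump((c,st),open("w7.pkl","wb"))
E
```

```text
10.45 [0.55538591 0.03594727 0.40047638] [ 0.50003955  0.49948161  0.50038605 -0.50009236] [ 0.7302007  -0.36624668 -0.93324583] 0.8017841913990827
```

View pics/s7.png

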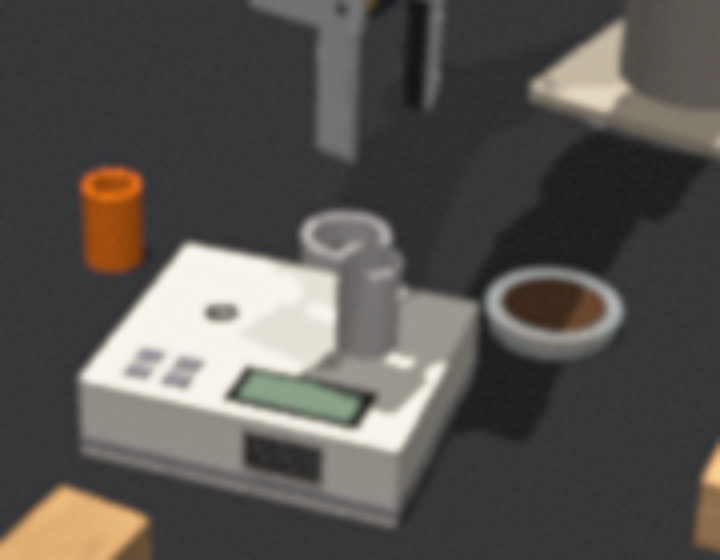

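View pics/w7.png

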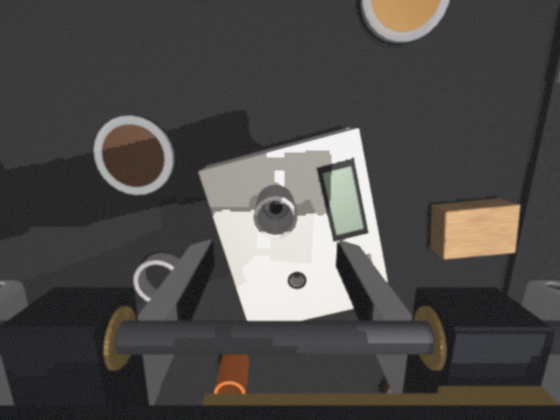

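The shield is flush on the meter: w7 shows its rim near (276,214), and the hole is free at (297,281). Next is the stylus.

Request:
{"method": "send_rows", "body": {"moves": [{"x": -0.02, "y": -0.02, "z": -0.1, "rx": 0, "ry": 0, "rz": 0}, {"x": -0.04, "y": -0.04, "z": -0.25, "rx": 0, "ry": 0, "rz": 0}, {"x": -0.06, "y": -0.06, "z": -0.4, "rx": 0, "ry": 0, "rz": 0}, {"x": -0.08, "y": -0.08, "z": -0.55, "rx": 0, "ry": 0, "rz": 0}, {"x": -0.08, "y": -0.1, "z": -0.7, "rx": 0, "ry": 0, "rz": 0}, {"x": -0.08, "y": -0.12, "z": -0.83, "rx": 0, "ry": 0, "rz": 0}, {"x": -0.08, "y": -0.14, "z": -0.93, "rx": 0, "ry": 0, "rz": 0}, {"x": -0.08, "y": -0.144, "z": -1, "rx": 0, "ry": 0, "rz": 0}]}}

```text
clock: 11.17
position: [0.5176, 0.2894, 0.4195]
eef_rot: [0.5, 0.498, 0.502, -0.5]
wrist_force: [0.6, 0.9, -0.6]
grip_width: 0.805
```

Request:
{"method": "send_rows", "body": {"moves": [{"x": 0, "y": 0, "z": -0.02, "rx": 0, "ry": 0, "rz": 0}, {"x": 0, "y": 0, "z": -0.02, "rx": 0, "ry": 0, "rz": 0}, {"x": 0, "y": 0, "z": -0.02, "rx": 0, "ry": 0, "rz": 0}, {"x": 0, "y": 0, "z": -0.02, "rx": 0, "ry": 0, "rz": 0}]}}

```text
clock: 11.5
position: [0.5201, 0.2891, 0.4205]
eef_rot: [-0.5, -0.5, -0.499, 0.501]
wrist_force: [0.1, 1.2, 0.3]
grip_width: 0.795
```

```bash
python3 - <<'E'
from cell import *
from h import *
st=monitor.observe();c=capture("wrist")
print(st["clock"],st["position"],st["eef_rot"])
cv2.imwrite("pics/w8.png",c["frame"][:,:,::-1]);pickle.dump((c,st),open("w8.pkl","wb"))
for n,z in (("stylus_grip",.085),("stand",0)):
  for d in landmark_of(c,n): print(n,d,onz(c,d["at"],z))
c7,_=pickle.load(open("w7.pkl","rb")); print(onz(c7,[297,280.5],.055),onz(c7,[275.5,215],.115))
E
```

```text
11.5 [0.52012018 0.28907549 0.42052284] [-0.4999102  -0.49973904 -0.49926567  0.5010833 ]
stylus_grip {'at': [260.6, 202.0], 'score': 0.92} [0.50522855 0.28968138 0.085     ]
stylus_grip {'at': [302.0, 117.8], 'score': 0.82} [0.54660163 0.37366816 0.085     ]
stand {'at': [264.0, 189.6], 'score': 0.83} [0.50590145 0.28615422 0.        ]
[ 0.58081544 -0.05812947  0.055     ] [0.55579698 0.0370336  0.115     ]
```

View pics/w8.png

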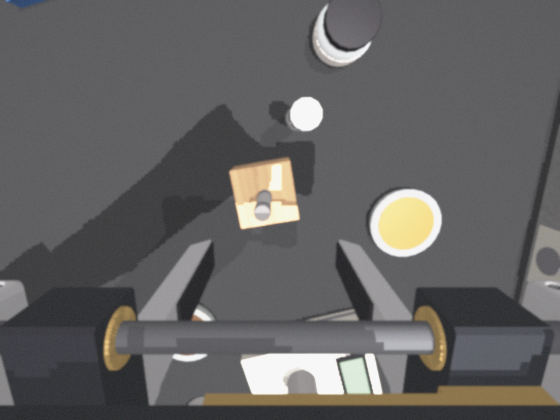

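```bash
python3 - <<'E'
from h import *
c,st=pickle.load(open("w8.pkl","rb")); f=c["frame"]
cv2.imwrite("pics/w8c.png",cv2.resize(f[150:235,220:310],None,fx=7,fy=7,interpolation=cv2.INTER_CUBIC)[:,:,::-1])
print(onz(c,[262.5,213],.125))
for X in([.505,.288,.125],[.505,.288,.045]):print(proj(c,X))
E
```

```text
[0.50871706 0.28879332 0.125     ]
[258.4687125  213.83847827]
[261.92645214 195.47896401]
```

View pics/w8c.png

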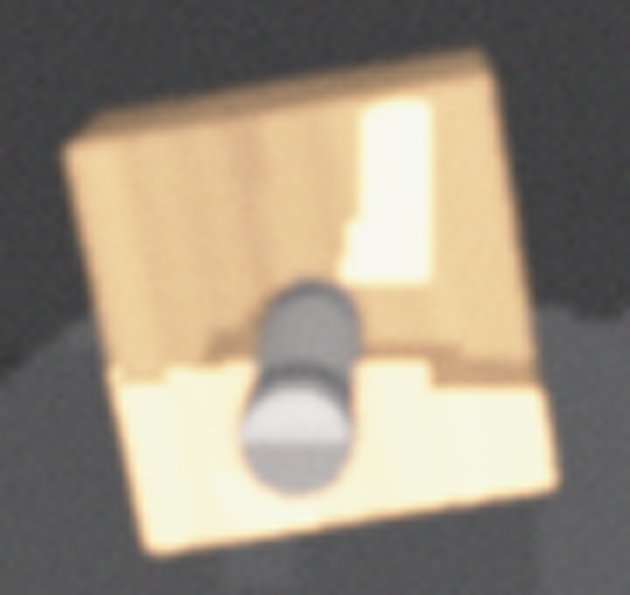

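Request:
{"method": "send_rows", "body": {"moves": [{"x": 0, "y": -0.048, "z": 0.002, "rx": 0, "ry": 0, "rz": 0}, {"x": 0.1, "y": -0.048, "z": 0.002, "rx": 0, "ry": 0, "rz": 0}, {"x": 0.22, "y": -0.048, "z": 0.002, "rx": 0, "ry": 0, "rz": 0}, {"x": 0.34, "y": -0.048, "z": 0.002, "rx": 0, "ry": 0, "rz": 0}, {"x": 0.44, "y": -0.048, "z": 0.002, "rx": 0, "ry": 0, "rz": 0}, {"x": 0.5, "y": -0.048, "z": 0.002, "rx": 0, "ry": 0, "rz": 0}, {"x": 0.5, "y": -0.048, "z": 0.002, "rx": 0, "ry": 0, "rz": 0}, {"x": 0.5, "y": -0.048, "z": 0.002, "rx": 0, "ry": 0, "rz": 0}]}}

```text
clock: 12.32
position: [0.5077, 0.2899, 0.2959]
eef_rot: [-0.5, -0.5, -0.5, 0.5]
wrist_force: [-0.4, 0.2, -0.3]
grip_width: 0.802
```

```bash
python3 - <<'E'
from cell import *
from h import *
st=monitor.observe();c=capture("wrist")
print(st["clock"],st["position"],st["eef_rot"])
cv2.imwrite("pics/w9.png",c["frame"][:,:,::-1]);pickle.dump((c,st),open("w9.pkl","wb"))
for n,z in (("stylus_grip",.085),("stand",0)):
  for d in landmark_of(c,n): print(n,d,onz(c,d["at"],z))
E
```

```text
12.3167 [0.50771979 0.28991281 0.29592575] [-0.49994977 -0.49957448 -0.50003688  0.5004385 ]
stylus_grip {'at': [347.7, 107.2], 'score': 0.94} [0.55009081 0.37722701 0.085     ]
stylus_grip {'at': [272.6, 252.2], 'score': 0.62} [0.50606339 0.2863488  0.085     ]
stand {'at': [276.3, 218.1], 'score': 0.79} [0.50888868 0.28499789 0.        ]
```

View pics/w9.png

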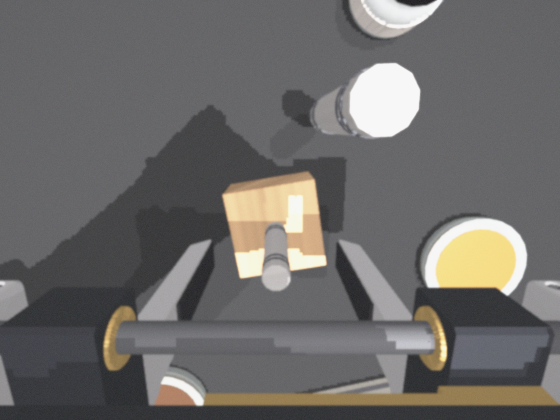

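```bash
python3 - <<'E'
from h import *
c,st=pickle.load(open("w9.pkl","rb"))
print(onz(c,[276.5,276],.125),onz(c,[276.5,232],.045))
for X in([.508,.2885,.125],[.508,.2885,.045]):print(proj(c,X))
E
```

```text
[0.50842788 0.28927953 0.125     ] [0.50884078 0.28677763 0.045     ]
[275.69678971 277.33105298]
[275.42784625 229.91040462]
```

Request:
{"method": "send_rows", "body": {"moves": [{"x": 0.05, "y": 0.002, "z": 0.004, "rx": 0, "ry": 0, "rz": 0}, {"x": 0.1, "y": 0.002, "z": 0.004, "rx": 0, "ry": 0, "rz": 0}, {"x": 0.123, "y": 0.002, "z": 0.004, "rx": 0, "ry": 0, "rz": 0}, {"x": 0.123, "y": 0.002, "z": 0.004, "rx": 0, "ry": 0, "rz": 0}, {"x": 0.123, "y": 0.002, "z": 0.004, "rx": 0, "ry": 0, "rz": 0}, {"x": 0.123, "y": 0.002, "z": 0.004, "rx": 0, "ry": 0, "rz": 0}]}}

```text
clock: 12.97
position: [0.5083, 0.2898, 0.2664]
eef_rot: [0.5, 0.5, 0.5, -0.499]
wrist_force: [0.4, -0.6, -0.8]
grip_width: 0.798
```

Request:
{"method": "send_rows", "body": {"moves": [{"x": 0, "y": 0, "z": 0, "rx": 0, "ry": 0, "rz": 0}, {"x": 0, "y": 0, "z": 0, "rx": 0, "ry": 0, "rz": 0}, {"x": 0, "y": 0, "z": 0, "rx": 0, "ry": 0, "rz": 0}, {"x": 0, "y": 0, "z": 0, "rx": 0, "ry": 0, "rz": 0}, {"x": 0, "y": 0, "z": 0, "rx": 0, "ry": 0, "rz": 0}, {"x": 0, "y": 0, "z": 0, "rx": 0, "ry": 0, "rz": 0}, {"x": 0, "y": 0, "z": 0, "rx": 0, "ry": 0, "rz": 0}, {"x": 0, "y": 0, "z": 0, "rx": 0, "ry": 0, "rz": 0}], "jaw": 1, "newtons": 30}}

```text
clock: 13.63
position: [0.508, 0.2896, 0.2654]
eef_rot: [0.5, 0.5, 0.5, -0.5]
wrist_force: [-0.4, 0.4, -0.3]
grip_width: 0.268
```

Request:
{"method": "send_rows", "body": {"moves": [{"x": 0, "y": 0, "z": 0, "rx": 0, "ry": 0, "rz": 0}, {"x": 0, "y": 0, "z": 0, "rx": 0, "ry": 0, "rz": 0}, {"x": 0, "y": 0, "z": 0, "rx": 0, "ry": 0, "rz": 0}, {"x": 0, "y": 0, "z": 0, "rx": 0, "ry": 0, "rz": 0}, {"x": 0, "y": 0, "z": 0, "rx": 0, "ry": 0, "rz": 0}, {"x": 0, "y": 0, "z": 0, "rx": 0, "ry": 0, "rz": 0}]}}

```text
clock: 14.13
position: [0.508, 0.2895, 0.2654]
eef_rot: [0.5, 0.5, 0.5, -0.5]
wrist_force: [-0.3, -1.3, -0.9]
grip_width: 0.168
```

```bash
python3 - <<'E'
from cell import *
from h import *
st=monitor.observe();c=capture("wrist")
print(st["clock"],st["position"],st["eef_rot"],st["grip_width"],st["wrist_force"])
cv2.imwrite("pics/w10.png",c["frame"][:,:,::-1]);pickle.dump((c,st),open("w10.pkl","wb"))
E
```

```text
14.1333 [0.50801092 0.28952361 0.26541935] [ 0.50023269  0.49976873  0.5002211  -0.49977728] 0.16814507073728985 [-0.2680964  -1.32399153 -0.87361578]
```

View pics/w10.png

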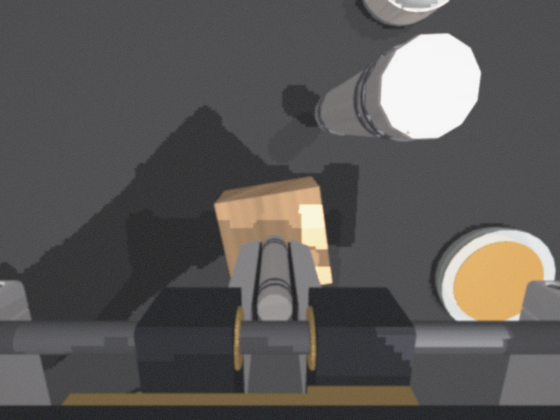

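Request:
{"method": "send_rows", "body": {"moves": [{"x": -0.03, "y": 0, "z": 0, "rx": 0, "ry": 0, "rz": 0}, {"x": -0.08, "y": 0, "z": 0, "rx": 0, "ry": 0, "rz": 0}, {"x": -0.16, "y": 0, "z": 0, "rx": 0, "ry": 0, "rz": 0}, {"x": -0.27, "y": 0, "z": 0, "rx": 0, "ry": 0, "rz": 0}, {"x": -0.4, "y": 0, "z": 0, "rx": 0, "ry": 0, "rz": 0}, {"x": -0.53, "y": 0, "z": 0, "rx": 0, "ry": 0, "rz": 0}, {"x": -0.65, "y": 0, "z": 0, "rx": 0, "ry": 0, "rz": 0}, {"x": -0.72, "y": 0, "z": 0, "rx": 0, "ry": 0, "rz": 0}]}}

```text
clock: 14.85
position: [0.5081, 0.2899, 0.4497]
eef_rot: [0.501, 0.501, 0.5, -0.498]
wrist_force: [0.8, 0.4, -0.2]
grip_width: 0.169
```

Request:
{"method": "send_rows", "body": {"moves": [{"x": 0, "y": 0.03, "z": 0.08, "rx": 0, "ry": 0, "rz": 0}, {"x": 0, "y": 0.07, "z": 0.2, "rx": 0, "ry": 0, "rz": 0}, {"x": 0, "y": 0.11, "z": 0.33, "rx": 0, "ry": 0, "rz": 0}, {"x": 0, "y": 0.15, "z": 0.47, "rx": 0, "ry": 0, "rz": 0}, {"x": 0, "y": 0.19, "z": 0.61, "rx": 0, "ry": 0, "rz": 0}, {"x": 0, "y": 0.23, "z": 0.75, "rx": 0, "ry": 0, "rz": 0}, {"x": 0, "y": 0.27, "z": 0.88, "rx": 0, "ry": 0, "rz": 0}, {"x": 0, "y": 0.29, "z": 1, "rx": 0, "ry": 0, "rz": 0}]}}

```text
clock: 15.52
position: [0.5813, 0.0371, 0.446]
eef_rot: [0.5, 0.5, 0.499, -0.5]
wrist_force: [0.9, 0.6, -0.5]
grip_width: 0.166
```

Request:
{"method": "send_rows", "body": {"moves": [{"x": 0, "y": 0, "z": 0.1, "rx": 0, "ry": 0, "rz": 0}, {"x": 0, "y": 0, "z": 0.2, "rx": 0, "ry": 0, "rz": 0}, {"x": 0, "y": 0, "z": 0.3, "rx": 0, "ry": 0, "rz": 0}, {"x": 0, "y": 0, "z": 0.386, "rx": 0, "ry": 0, "rz": 0}, {"x": 0, "y": 0, "z": 0.386, "rx": 0, "ry": 0, "rz": 0}, {"x": 0, "y": 0, "z": 0.386, "rx": 0, "ry": 0, "rz": 0}, {"x": 0, "y": 0, "z": 0.386, "rx": 0, "ry": 0, "rz": 0}, {"x": 0, "y": 0, "z": 0.386, "rx": 0, "ry": 0, "rz": 0}]}}

```text
clock: 16.18
position: [0.5808, -0.0551, 0.4457]
eef_rot: [0.501, 0.499, 0.501, -0.499]
wrist_force: [0.4, -0.4, -0.1]
grip_width: 0.167
```

```bash
python3 - <<'E'
from cell import *
from h import *
st=monitor.observe();c=capture("wrist");t=capture("scene")
print(st["clock"],st["position"],st["eef_rot"],st["grip_width"],plan(st,[.5807,-.0575,.40],RT))
cv2.imwrite("pics/w11.png",c["frame"][:,:,::-1]);pickle.dump((c,t,st),open("w11.pkl","wb"))
cv2.imwrite("pics/s11.png",cv2.resize(t["frame"][100:270,200:400],None,fx=3.5,fy=3.5,interpolation=cv2.INTER_CUBIC)[:,:,::-1])
E
```

```text
16.1833 [ 0.58077116 -0.05511733  0.44573691] [ 0.50065598  0.49948635  0.50104051 -0.49881397] 0.1665729236518837 (array([ 0.1829, -0.0004,  0.0097]), array([ 0.0011, -0.0003, -0.0001]))
```

View pics/w11.png

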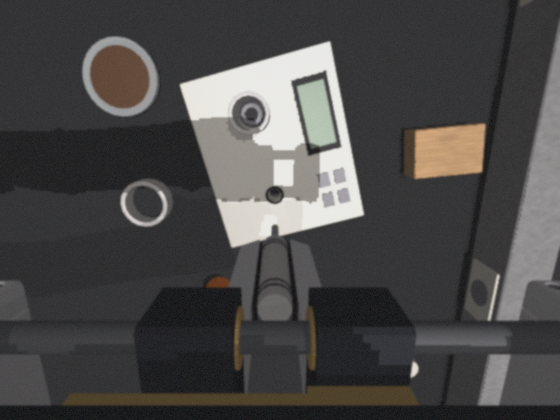

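View pics/s11.png

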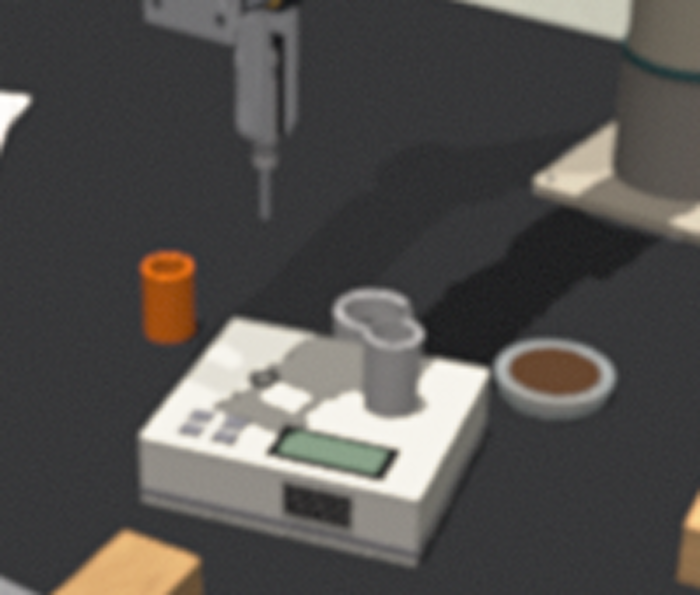

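```bash
python3 - <<'E'
from h import *
c,t,st=pickle.load(open("w11.pkl","rb")); f=c["frame"]
cv2.imwrite("pics/w11c.png",cv2.resize(f[170:250,230:320],None,fx=8,fy=7,interpolation=cv2.INTER_CUBIC)[:,:,::-1])
print(proj(c,[.5807,-.0575,.055]),proj(c,st["position"]+[0,0,-.26]),proj(c,st["position"]+[0,-.001,-.26]))
E
```

```text
[274.47496609 194.86086694] [274.59374656 225.27061383] [274.58987384 226.44918279]
```

View pics/w11c.png

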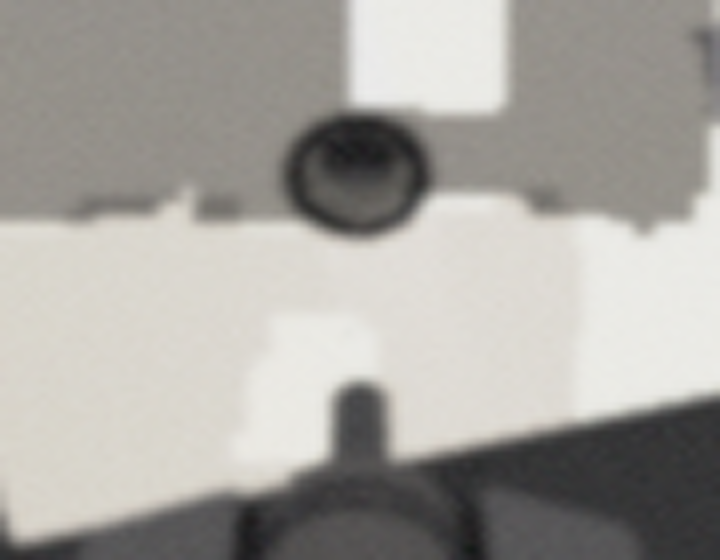

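Request:
{"method": "send_rows", "body": {"moves": [{"x": 0.08, "y": 0, "z": 0, "rx": 0, "ry": 0, "rz": 0}, {"x": 0.18, "y": 0, "z": 0, "rx": 0, "ry": 0, "rz": 0}, {"x": 0.28, "y": 0, "z": 0, "rx": 0, "ry": 0, "rz": 0}, {"x": 0.38, "y": 0, "z": 0, "rx": 0, "ry": 0, "rz": 0}, {"x": 0.45, "y": 0, "z": 0, "rx": 0, "ry": 0, "rz": 0}, {"x": 0.48, "y": 0, "z": 0, "rx": 0, "ry": 0, "rz": 0}, {"x": 0.48, "y": 0, "z": 0, "rx": 0, "ry": 0, "rz": 0}, {"x": 0.48, "y": 0, "z": 0, "rx": 0, "ry": 0, "rz": 0}]}}

```text
clock: 16.95
position: [0.5812, -0.0563, 0.3259]
eef_rot: [0.5, 0.5, 0.5, -0.499]
wrist_force: [0.1, 0.9, -0.3]
grip_width: 0.167
```

```bash
python3 - <<'E'
from cell import *
from h import *
st=monitor.observe();c=capture("wrist");t=capture("scene")
print(st["clock"],st["position"],st["eef_rot"],st["grip_width"],st["wrist_force"])
cv2.imwrite("pics/w12.png",cv2.resize(c["frame"][180:310,190:360],None,fx=4.5,fy=4.5,interpolation=cv2.INTER_CUBIC)[:,:,::-1])
cv2.imwrite("pics/s12.png",cv2.resize(t["frame"][130:250,220:360],None,fx=5,fy=5,interpolation=cv2.INTER_CUBIC)[:,:,::-1])
p=st["position"]
print(proj(c,[.5807,-.0572,.055]),proj(c,p+[0,-.0015,-.26]))
print(proj(t,[.5807,-.0572,.055]),proj(t,p+[0,-.0015,-.26]))
E
```

```text
16.95 [ 0.58119149 -0.05634322  0.32585641] [ 0.50048115  0.4997755   0.500345   -0.49939758] 0.16665398503972367 [ 0.0862597   0.85583864 -0.28826708]
[273.96179612 222.14004145] [274.55067292 226.80506823]
[274.3936391  207.92403787] [274.06452885 204.27745792]
```

View pics/w12.png

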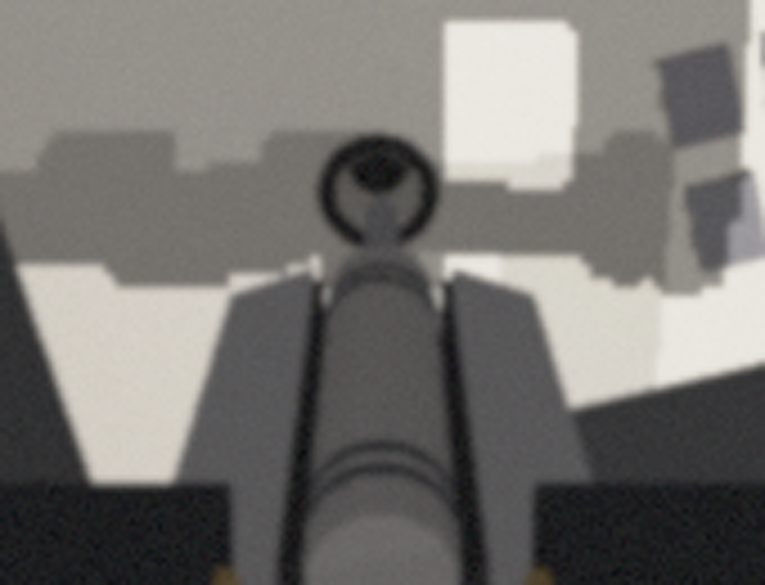

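View pics/s12.png

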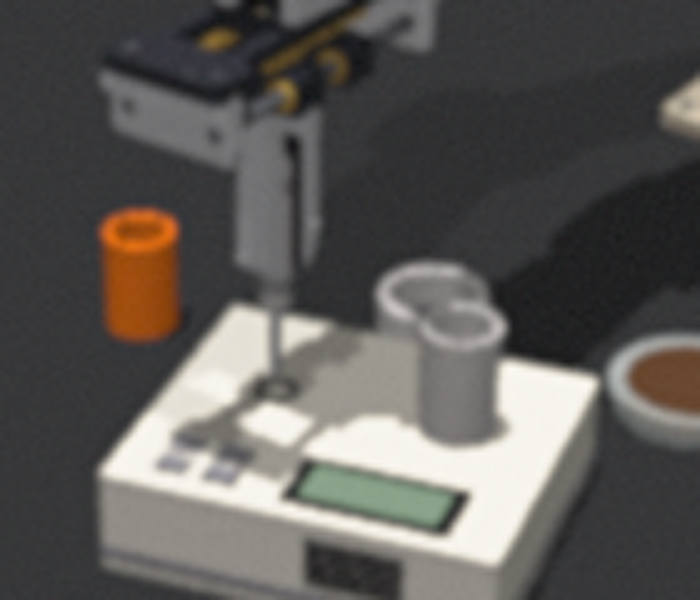

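Request:
{"method": "send_rows", "body": {"moves": [{"x": 0.03, "y": -0.001, "z": -0.003, "rx": 0, "ry": 0, "rz": 0}, {"x": 0.06, "y": -0.001, "z": -0.003, "rx": 0, "ry": 0, "rz": 0}, {"x": 0.08, "y": -0.001, "z": -0.003, "rx": 0, "ry": 0, "rz": 0}, {"x": 0.1, "y": -0.001, "z": -0.003, "rx": 0, "ry": 0, "rz": 0}, {"x": 0.108, "y": -0.001, "z": -0.003, "rx": 0, "ry": 0, "rz": 0}, {"x": 0.108, "y": -0.001, "z": -0.003, "rx": 0, "ry": 0, "rz": 0}, {"x": 0.108, "y": -0.001, "z": -0.003, "rx": 0, "ry": 0, "rz": 0}]}}

```text
clock: 17.63
position: [0.5806, -0.0561, 0.2983]
eef_rot: [0.5, 0.5, 0.5, -0.5]
wrist_force: [0.1, -1.2, -1.1]
grip_width: 0.168
```

Request:
{"method": "send_rows", "body": {"moves": [{"x": 0.006, "y": 0, "z": 0, "rx": 0, "ry": 0, "rz": 0}, {"x": 0.012, "y": 0, "z": 0, "rx": 0, "ry": 0, "rz": 0}, {"x": 0.018, "y": 0, "z": 0, "rx": 0, "ry": 0, "rz": 0}, {"x": 0.02, "y": 0, "z": 0, "rx": 0, "ry": 0, "rz": 0}, {"x": 0.02, "y": 0, "z": 0, "rx": 0, "ry": 0, "rz": 0}, {"x": 0.02, "y": 0, "z": 0, "rx": 0, "ry": 0, "rz": 0}]}}

```text
clock: 18.13
position: [0.5808, -0.0561, 0.2937]
eef_rot: [0.5, 0.5, 0.5, -0.5]
wrist_force: [0.3, 0.0, 3.4]
grip_width: 0.169
```

Request:
{"method": "send_rows", "body": {"moves": [{"x": 0.004, "y": 0, "z": 0, "rx": 0, "ry": 0, "rz": 0}, {"x": 0.008, "y": 0, "z": 0, "rx": 0, "ry": 0, "rz": 0}, {"x": 0.01, "y": 0, "z": 0, "rx": 0, "ry": 0, "rz": 0}, {"x": 0.01, "y": 0, "z": 0, "rx": 0, "ry": 0, "rz": 0}, {"x": 0.01, "y": 0, "z": 0, "rx": 0, "ry": 0, "rz": 0}, {"x": 0.01, "y": 0, "z": 0, "rx": 0, "ry": 0, "rz": 0}]}}

```text
clock: 18.63
position: [0.5808, -0.0561, 0.2912]
eef_rot: [0.5, 0.5, 0.5, -0.5]
wrist_force: [0.1, 0.3, 4.8]
grip_width: 0.165
```

Request:
{"method": "send_rows", "body": {"moves": [{"x": 0.002, "y": 0, "z": 0, "rx": 0, "ry": 0, "rz": 0}, {"x": 0.004, "y": 0, "z": 0, "rx": 0, "ry": 0, "rz": 0}, {"x": 0.004, "y": 0, "z": 0, "rx": 0, "ry": 0, "rz": 0}, {"x": 0.004, "y": 0, "z": 0, "rx": 0, "ry": 0, "rz": 0}]}}

```text
clock: 18.97
position: [0.5808, -0.0561, 0.291]
eef_rot: [0.501, 0.5, 0.5, -0.5]
wrist_force: [-1.3, 0.4, 10.4]
grip_width: 0.164
```

The button is at its hard stop: z stopped at 0.291 and the force rose to 10 N. I hold briefly and check for drift.

Request:
{"method": "send_rows", "body": {"moves": [{"x": 0, "y": 0, "z": 0, "rx": 0, "ry": 0, "rz": 0}, {"x": 0, "y": 0, "z": 0, "rx": 0, "ry": 0, "rz": 0}, {"x": 0, "y": 0, "z": 0, "rx": 0, "ry": 0, "rz": 0}, {"x": 0, "y": 0, "z": 0, "rx": 0, "ry": 0, "rz": 0}, {"x": 0, "y": 0, "z": 0, "rx": 0, "ry": 0, "rz": 0}, {"x": 0, "y": 0, "z": 0, "rx": 0, "ry": 0, "rz": 0}, {"x": 0, "y": 0, "z": 0, "rx": 0, "ry": 0, "rz": 0}, {"x": 0, "y": 0, "z": 0, "rx": 0, "ry": 0, "rz": 0}]}}

```text
clock: 19.63
position: [0.5808, -0.0561, 0.291]
eef_rot: [0.501, 0.5, 0.5, -0.5]
wrist_force: [-0.1, 0.0, 10.7]
grip_width: 0.166
```

```bash
python3 - <<'E'
from cell import *
from h import *
F=[];
for i in range(6):
    t=capture("scene");st=monitor.observe();F.append([*st["wrist_force"],st["position"][2],st["grip_width"]])
print(st["clock"],np.round(F,3))
cv2.imwrite("pics/s13.png",cv2.resize(t["frame"][130:250,220:360],None,fx=5,fy=5,interpolation=cv2.INTER_CUBIC)[:,:,::-1])
E
```

```text
19.9333 [[-0.944  0.626 11.025  0.291  0.166]
 [-1.47   0.697 11.076  0.291  0.168]
 [-1.454  0.433 10.451  0.291  0.167]
 [-1.01   0.131 11.517  0.291  0.164]
 [-2.108  0.618 11.026  0.291  0.166]
 [-0.786  0.671 11.919  0.291  0.17 ]]
```

View pics/s13.png

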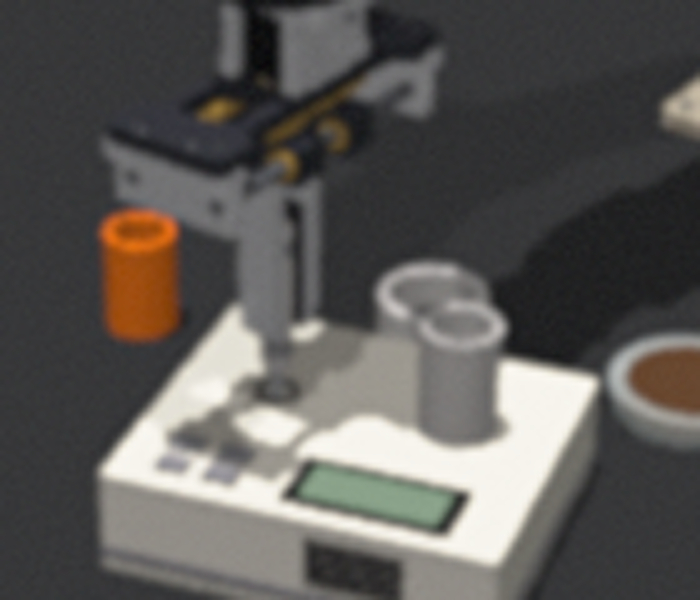

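The shaft is in the hole (about (275,390) in the crop), the shield is upright on its stub, and a steady 11 N holds the button down.

```bash
python3 -c "
from cell import ticket
print(ticket.hand_in())"
```

```text
the job is handed in; nothing more can be done
None
```

I handed the job in at about 20 s with the shield home on the stub and the button held down. The hand-in reports no verdict.

- **Shield:** I pushed the plain aluminium tube onto the stub until the push force rose to 8 N, at the height expected when it is fully home. I then opened the fingers and backed off. The last pictures show it upright and flush on the meter, with nothing touching it.
- **Stylus and button:** I took the smaller stylus from the wooden stand and lowered it through the hole. It met the button's hard stop at the height worked out for full travel. At hand-in the push was steady at about 11 N, the height was not drifting, and the jaw opening of about 15.7 mm matches the 16 mm handle.
- **Checks:** The measured distance from stub to hole was 96.06 mm, against 96 mm nominal. My separate estimates of the hole position differed by about 1 mm, well inside the 4.5 mm clearance. The first estimate of the stylus position, from the fixed cameras, was about 11 mm out, so I corrected it with the wrist camera before gripping. The button's travel can't be read directly, so full depth is inferred from force and height.
- **Other things on the bench:** I saw no sign that anything else was touched, but I did not re-measure each item at the end.

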